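# Clip the pipette into the free holder of the carousel

### The job

Turn the pipette carousel by its red crank peg until the empty spring holder faces the robot. Then take the blue pipette from its rest and press it fully home into both pairs of jaws of that holder, nozzle down the slope and the straight handle centred between them, and let go; do not drop it on the bench, leave the holder facing the robot and leave the other things on the bench where they are.

Things in the scene. Friction and masses are not known exactly. Their poses are not given: they have to be found in the camera images.
- pipette: Loose blue pipette, red collar, middle band and button, grey nozzle; 200 mm, 0.11 kg. Origin on its axis, mid-handle (round, 24 mm diameter, x = -64 to +64 mm); its x axis runs to the button: collar 32 mm diameter at x = 64 to 70, button end at +90, nozzle tip at -110. Starts level in the white rest, axis 46 mm above the bench, handle middle free to grip.
- nozzle (a point): Tip of the loose pipette's nozzle (x = -110 mm in its frame).
- rest: White fixed rest, plate 124 x 60 x 8 mm, with two 8 mm thick forks at x = -50 and +50 mm that carry the pipette; fork tops 45 mm above the bench; open between them. Origin under its centre; x along the pipette.
- stand: Round black fixed foot (170 mm across, 18 mm thick) of the pipette carousel. Origin on the vertical turning axis at bench height; x points as world x. On it turns a steel hub with three arms 120 degrees apart that slope down outwards at 25 degrees from level: two carry white pipettes (green, yellow bands), which stay; the third is the empty holder. They sweep 228 mm radius, up to 175 mm high.
- carousel (a joint): Angle of the carousel about its vertical axis, rad: 0 = the empty holder points to world -x (the robot's side); growing = counter-clockwise seen from above. Range -0.6 to 2.9; it stays where it is left (friction 0.25 N m, no spring).
- crank (a point): Point on the axis of the upright round red crank peg, 16 mm diameter, that turns the carousel: 45 mm from the turning axis on the side opposite the empty holder, 240 mm above the bench. The peg stands free from 208 to 262 mm above the bench, on a flat arm 22 mm wide.
- holder (a point): Empty spring holder on the carousel. Origin: where the pipette's origin lies when fully home, 125 mm from the turning axis, 120 mm above the bench. Its x axis points up the slope to the hub, z squarely out of the jaws (25 degrees from vertical, leaning outwards), y across. Between the two jaw pairs, x = -35 to +35 mm, it is open down to z = -38 mm, and beside it, for the fingers.
- jaws_low (a point): Middle of the lower pair of blue hinged spring jaws, at x = -45 mm in the holder, 14 mm long in x. Noses 17 mm apart and 9 mm above this point along the holder's z, flared lips to z = 24 mm, black seat at z = -12 mm. A 24 mm handle pressed straight in along the holder's -z (about 10 N for both pairs) opens the jaws, which close over it.
- jaws_high (a point): The same for the upper pair, at x = +45 mm in the holder.
- bottle: loose amber bottle with red cap, 60 mm across, 130 mm tall; a bystander. Origin under its centre.
- pot: loose yellow waste pot with lid, 88 mm across, 102 mm tall; a bystander. Origin under its centre.
- jar: loose clear jar with white lid, 70 mm across, 80 mm tall; a bystander. Origin under its centre.
- tipbox: loose white box with blue tips, 110 x 80 x 61 mm tall; a bystander. Origin under its centre.
- tuberack: loose white rack of red-capped tubes, 60 x 160 mm, 92 mm tall; a bystander. Origin under its centre.
- vialbox: loose cardboard box, 80 x 80 x 35 mm tall; a bystander. Origin under its centre.
Things that resemble listed ones, but are neither listed nor needed, are in the scene too. Several things have the shape of the pipette; the one meant has the colours described above.

How it is judged:
By the outcome, as a careful person would: the job done as asked, in the order asked, and still so for the second after the job is handed in, with the robot touching nothing.
It also fails if it takes over 61 s, if anything falls off the work surface, if the arm or the gripper's body presses on something with over 40 N, if the wrist force passes 120 N, or if a joint passes its speed limit or range.

### The arm

A 7-joint arm with a two-finger parallel gripper is mounted at the origin on the work surface. World frame = base frame: x ahead of the robot, y to its left, z up, the work surface at z = 0. Lengths are in m, angles in rad, forces in N, time in s.
With the tool pointing down it reaches from about 0.35 to 0.9 m from the base axis. Payload 7.2 kg.
Tool frame: the origin (TCP) lies at the very end of the fingers, on their centre line; the grasp point (between the pads) lies 19 mm behind it; z points along the fingers, y is the direction in which the jaws open and shut (so a half turn about z gives the same grasp; the last joint's range is limited). The gripper opens to 85 mm and grips with 20 to 120 N. Pads are 22 mm wide; open, the fingers measure 114 mm over their backs; the gripper's body (76 mm by 85 mm) begins 54 mm behind the grasp point. The pads swing forward as they close: fully open they stand 13 mm farther back than shut.
Start: joints at [1.271, 0.411, -0.013, 1.596, 0.006, 1.134, -0.082], TCP at [0.144, -0.608, 0.231] pointing down, gripper open.
Joint ranges: [-2.95, 2.95], [-0.29, 1.99], [-1.47, 1.44], [0.14, 2.54], [-1.03, 4.17], [0.13, 1.85], [-2.86, 2.86]. Speed limits (rad/s): [2.39, 2.39, 3.01, 3.01, 3.14, 3.14, 3.14].

### API

Orientations are given as a 3x3 rotation matrix whose columns are the frame's x, y, z axes.
In Python, from workcell import status, optics, arm, nets gives the robot as it stands. The module is installed in compiled form; this text tells all that it offers.
- The arm moves only by the tool apply_moves, never from a script. Its argument "plan" is a list of rows, each a list of 5 numbers: the shift along the tool's x, y, z in cm, then the turn about the tool's z in rad, then the gripper's target within -1 to 1 (fully open at 1, half-way at 0, shut at -1). A call has 1 to 12 rows; each row is the pose to reach, as a shift and turn from the pose commanded when the call began, along the tool's axes at that moment; what a row does not reach only later rows make up. A row lasts 1/8 s, in which the tool goes at most 62.5 mm and 10.7 degrees, less where a joint would pass 70% of its speed; a pose out of reach is approached as far as the arm can. A call with a gripper value outside its range is refused whole. The fingers move at their own pace and stop on an object; the grip force is fixed at half the most. Time passes only in rows, so rows that repeat a pose let the fingers close. It gives the time, the measured TCP pose, the force and the opening at its end, in the units of the state.
- status.get_state(): the state, without advancing time (a new reading comes with each control period).
- optics.snapshot(name): name is "side" or "top"; returns (picture, depth): 400x640x3 uint8, red, green, blue; 400x640 float32, m along the optical axis (not along the pixel's ray), 0 where there is no reading.
- optics.camera_info(name): a dict with "fx", "fy", "cx", "cy" (pixels), "distortion" ([k1, k2, p1, p2, k3] as OpenCV has them; the pictures are not rectified), "eye" and "orientation" of the camera in the world. Camera axes: x right, y down, z forward; pixel columns grow to the right and rows downward; lengths in m; the calibration is good to about 2 mm. A picture is of the moment at which its call begins. camera_info takes no time and is no camera call.
- arm.close_job(): hands the job in, once; it reports no verdict.
Trained networks look in the newest picture that a camera, given by its name, has taken for a name from the list of things; names that differ only in an ending like _2 or _b are one class to them, and where a whole thing is asked for, a point or a joint stands for the part that bears it (a point fixed in the world has none). Each returns a list of dicts, best first, with "conf" (0 to 1); they miss things now and then, are a little off and sometimes report something else, mostly with a low value. They report only what shows in the picture. A call takes as long as a camera call. They do not tell look-alikes from the thing itself.
- nets.recognise(query, camera): "centre" ([row, column] in pixels, amid what is visible of it).
- nets.trace(query, camera): "region" (400x640 bool, what is visible of it) and "centre" ([row, column] in pixels, amid what is visible of it).
The state is a dict: "clock": time; "joint_positions": joint angles; "qvel": joint speeds; "effort": joint torques, N m; "position": TCP position; "tool_rot": TCP orientation; "force": force on the tool from outside, world axes, zero at the start; "ft_torque": the same for the moment, N m; "width": finger opening in m.
Only numpy, scipy, OpenCV 4.12 (cv2) and the standard library are available. Lean on these libraries where they do the work, as an engineer would, in place of code of your own. Each camera call takes 0.05 s, during which the arm holds its last target. There are 200 camera calls.

## Working session

There is one attempt and no reset: what is moved stays moved. The work goes in short steps, Python scripts to look and compute and a tool call to move; the robot and the scene stay as the last step left them, time stands still between calls to the robot, and variables do not carry over. Pictures are saved under pics/ and viewed, about 8 in all and at most 12, crops included, and the job is handed in when it is done.

Besides the shell and the picture viewer there is one more tool, called after "Call:" in YAML: its name, and indented under it one key for each argument. apply_moves: Moves the arm, as the interface text tells. Its arguments: {"type":"object","properties":{"plan":{"type":"array","items":{"type":"array","items":{"type":"number"}}}},"required":["plan"]}

```bash
mkdir -p pics; python3 - <<'E'
from workcell import status, optics, arm, nets
import cv2, numpy as np
s=status.get_state(); print({k:np.round(v,3).tolist() for k,v in s.items()})
for c in ("side","top"):
    p,d=optics.snapshot(c); cv2.imwrite(f"pics/{c}0.png",p[:,:,::-1]); np.savez(f"pics/{c}0.npz",p=p,d=d)
    i=optics.camera_info(c); print(c,{k:np.round(v,4).tolist() for k,v in i.items()})
    for q in ("pipette","crank","holder","stand","rest","jaws_low","jaws_high","nozzle"):
        print(q,[(np.round(r["centre"],1).tolist(),round(r["conf"],2)) for r in nets.recognise(q,c)][:5])
E
```

```text
{'clock': 0.0, 'joint_positions': [1.271, 0.412, -0.013, 1.597, 0.006, 1.134, -0.082], 'qvel': [-0.001, 0.001, 0.001, 0.0, -0.001, -0.001, -0.002], 'effort': [-0.0, -60.063, 0.682, -29.941, 0.014, 0.011, -0.0], 'position': [0.143, -0.608, 0.23], 'tool_rot': [[0.973, 0.23, -0.0], [0.23, -0.973, 0.002], [-0.0, -0.002, -1.0]], 'force': [-0.262, 0.184, -0.486], 'ft_torque': [-0.018, -0.013, -0.025], 'width': 0.086}
side {'fx': 480.9287, 'fy': 480.9287, 'cx': 323.1807, 'cy': 195.3138, 'distortion': [-0.0625, 0.0, 0.0, 0.0, 0.0], 'eye': [-0.3015, 0.788, 1.5701], 'orientation': [[-0.7061, -0.5523, 0.4431], [-0.7081, 0.5519, -0.4405], [-0.0013, -0.6248, -0.7808]]}
pipette [([172.2, 373.3], 0.59), ([184.5, 281.9], 0.52), ([262.9, 321.5], 0.5)]
crank [([186.2, 282.2], 0.61)]
holder [([185.1, 280.9], 0.56)]
stand [([196.7, 277.8], 0.97)]
rest [([181.8, 372.1], 0.79), ([173.8, 372.8], 0.19)]
jaws_low [([184.1, 283.1], 0.88)]
jaws_high [([183.4, 277.7], 0.89), ([181.8, 370.9], 0.38)]
nozzle [([177.9, 375.9], 0.75), ([264.2, 317.6], 0.75), ([200.2, 427.1], 0.68)]
top {'fx': 377.2292, 'fy': 377.2292, 'cx': 316.2226, 'cy': 196.4421, 'distortion': [-0.0124, 0.0, 0.0, 0.0, 0.0], 'eye': [0.2478, 0.0293, 1.4897], 'orientation': [[-0.0114, -0.9811, 0.1933], [-0.9999, 0.0103, -0.0068], [0.0046, -0.1934, -0.9811]]}
pipette [([262.6, 425.5], 0.69), ([202.5, 393.6], 0.68), ([241.4, 285.4], 0.62)]
crank [([165.9, 292.9], 0.74)]
holder [([163.6, 294.8], 0.68)]
stand [([164.1, 297.3], 0.96)]
rest [([207.4, 394.5], 0.57)]
jaws_low [([160.3, 292.0], 0.76)]
jaws_high [([164.0, 294.6], 0.57)]
nozzle [([240.1, 282.1], 0.62), ([201.7, 395.9], 0.54), ([263.9, 417.3], 0.5)]
```

View pics/side0.png

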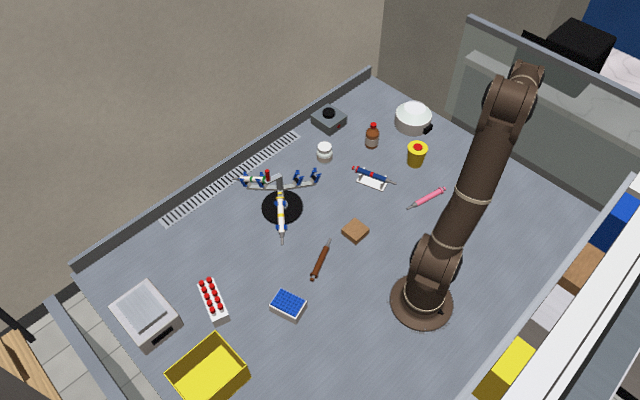

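View pics/top0.png

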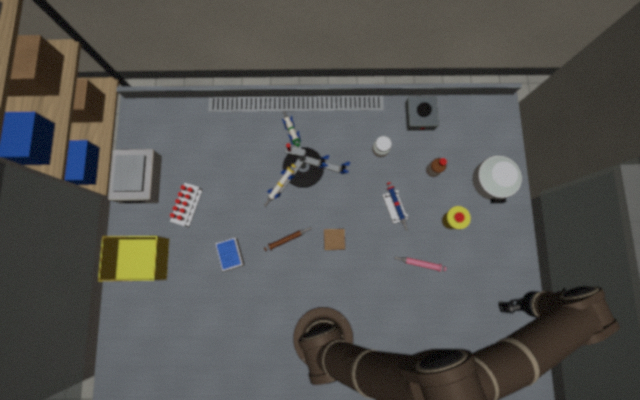

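```bash
cat > h.py <<'E'
from workcell import status, optics, arm, nets
import cv2, numpy as np
def cam(c):
    i=optics.camera_info(c); K=np.array([[i["fx"],0,i["cx"]],[0,i["fy"],i["cy"]],[0,0,1]]); return K,np.array(i["distortion"]),np.array(i["eye"]),np.array(i["orientation"])
def proj(c,P):
    K,D,e,R=cam(c); rv=cv2.Rodrigues(R.T)[0]; return cv2.projectPoints(np.atleast_2d(P).astype(float),rv,-R.T@e,K,D)[0][:,0]  # u,v
def ray(c,uv):
    K,D,e,R=cam(c); n=cv2.undistortPoints(np.array(uv,float).reshape(-1,1,2),K,D)[:,0]; return e,np.c_[n,np.ones(len(n))]@R.T
def cloud(c,d):
    v,u=np.mgrid[:400,:640]; e,r=ray(c,np.c_[u.ravel(),v.ravel()]); return (e+r*d.ravel()[:,None]).reshape(400,640,3)
def planept(c,uv,z):
    e,r=ray(c,uv); return e+r*((z-e[2])/r[:,2])[:,None]
def tri(uvs,uvt):
    a,ra=ray("side",[uvs]); b,rb=ray("top",[uvt]); ra=ra[0]/np.linalg.norm(ra[0]); rb=rb[0]/np.linalg.norm(rb[0])
    s,t=np.linalg.lstsq(np.c_[ra,-rb],b-a,rcond=None)[0]; p,q=a+s*ra,b+t*rb; return (p+q)/2,np.linalg.norm(p-q)
E
python3 - <<'E'
from h import *
out=[]
for c,bs in (("side",[(225,145,110),(335,140,80)]),("top",[(255,105,110),(365,170,80)])):
    f=np.load(f"pics/{c}0.npz"); p,d=f["p"],f["d"]; X=cloud(c,d)
    for x,y,w in bs:
        out.append(cv2.resize(p[y:y+w,x:x+w,::-1],(390,290) if 0 else (295,295),interpolation=cv2.INTER_CUBIC))
    H=cv2.cvtColor(p,cv2.COLOR_RGB2HSV).astype(int); h,s,v=H[...,0],H[...,1],H[...,2]
    for nm,m in (("red",((h<8)|(h>172))&(s>120)&(v>70)),("blue",(h>95)&(h<130)&(s>120)&(v>50)),("black",(v<45)&(s<90)),("green",(h>40)&(h<85)&(s>100)&(v>50)),("yellow",(h>18)&(h<35)&(s>110)&(v>80))):
        n,l,st,ce=cv2.connectedComponentsWithStats(m.astype(np.uint8))
        for k in range(1,n):
            if st[k,4]>=4:
                Q=X[l==k]; Q=Q[d[l==k]>0]
                if len(Q) and 0.25<Q[:,0].mean()<1 and abs(Q[:,1].mean())<.6: print(c,nm,st[k,4],ce[k].round(1),np.median(Q,0).round(3),"zmax",Q[:,2].max().round(3))
cv2.imwrite("pics/crop0.png",np.vstack([np.hstack(out[:2]),np.hstack(out[2:])]))
E
```

```text
side red 31 [372.9 125.1] [ 0.643 -0.456  0.125] zmax 0.139
side red 9 [338.3 125.7] [ 0.815 -0.424  0.03 ] zmax 0.043
side red 41 [417.4 146.6] [ 0.437 -0.513  0.102] zmax 0.11
side red 5 [352.6 167.2] [ 0.58  -0.266  0.051] zmax 0.053
side red 8 [356.6 168.1] [ 0.562 -0.27   0.054] zmax 0.062
side red 39 [266.9 174.4] [0.665 0.117 0.246] zmax 0.269
side red 12 [371.2 173.8] [ 0.499 -0.293  0.052] zmax 0.059
side red 5 [435.  194.8] [ 0.252 -0.416  0.019] zmax 0.022
side red 4 [428.  198.5] [ 0.261 -0.377  0.019] zmax 0.027
side red 145 [214.1 292.2] [0.502 0.515 0.091] zmax 0.103
side red 146 [206.5 296.2] [0.507 0.542 0.091] zmax 0.105
side blue 21 [313.2 171.2] [ 0.645 -0.098  0.107] zmax 0.124
side blue 55 [363.2 171.1] [ 0.531 -0.278  0.055] zmax 0.065
side blue 12 [244.6 173.5] [0.826 0.111 0.117] zmax 0.127
side blue 28 [295.8 173.7] [ 0.66  -0.014  0.149] zmax 0.159
side blue 13 [261.2 173.6] [0.75  0.084 0.155] zmax 0.162
side blue 28 [316.9 177.5] [ 0.614 -0.088  0.1  ] zmax 0.126
side blue 57 [378.8 176.8] [ 0.466 -0.301  0.055] zmax 0.07
side blue 29 [299.7 179.9] [ 0.62
[... 4890 characters left out ...]
0 [413.  127.6] [ 0.818 -0.38   0.033] zmax 0.05
top black 15 [429.8 127.5] [ 0.816 -0.446  0.04 ] zmax 0.045
top black 95 [312.6 153.9] [0.714 0.034 0.018] zmax 0.131
top black 108 [289.5 160.1] [0.69  0.128 0.017] zmax 0.026
top black 410 [307.3 176.8] [0.618 0.051 0.017] zmax 0.026
top black 8 [342.8 167. ] [ 0.638 -0.082  0.091] zmax 0.096
top green 16 [295.4 140.6] [0.725 0.098 0.155] zmax 0.162
top green 6 [297.3 144.2] [0.707 0.087 0.162] zmax 0.166
top yellow 10 [292.5 165. ] [0.628 0.105 0.161] zmax 0.165
top yellow 16 [289.8 169.2] [0.613 0.116 0.158] zmax 0.162
top yellow 10 [279.9 184.3] [0.564 0.153 0.129] zmax 0.132
top yellow 344 [457.4 217.5] [ 0.435 -0.504  0.097] zmax 0.108
```

View pics/crop0.png

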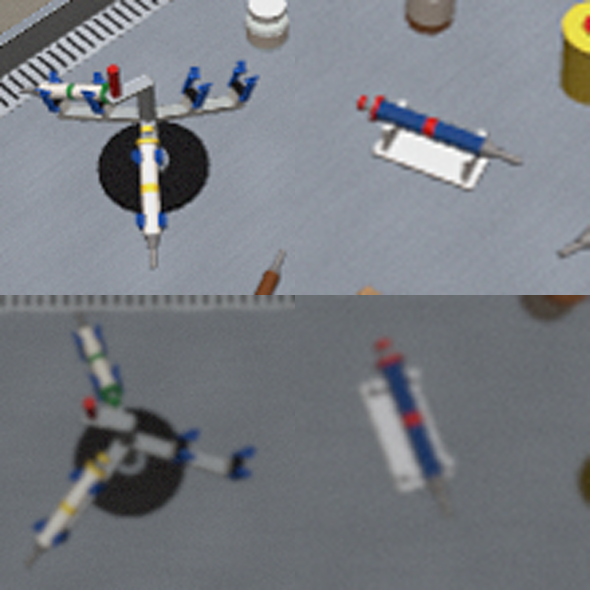

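```bash
python3 - <<'E'
from h import *
from scipy.optimize import least_squares
def P(s,t,n):
    p,e=tri(s,t); print(n,p.round(4),"gap",round(e,4)); return p
pk=P((266.9,174.4),(287.8,145.5),"crank?")
b=P((371.2,173.8),(396.5,203.2),"band"); b1=P((363.2,171.1),(392.9,194.5),"blue+"); b2=P((378.8,176.8),(399.7,212.3),"blue-")
d=b1-b2; print("len",np.linalg.norm(d),"yaw",np.arctan2(d[1],d[0]))
J={}
J['l1']=P((313.2,171.2),(345.9,163.6),"low far"); J['l2']=P((316.9,177.5),(344.1,170.9),"low near")
J['h1']=P((295.8,173.7),(325.2,157.1),"high far"); J['h2']=P((299.7,179.9),(322.7,164.7),"high near")
# stand circle from depth-edge contours in both views: fit disc top edge (z=.018, r=.085)
for c in ("side","top"):
    f=np.load(f"pics/{c}0.npz"); p,dd=f["p"],f["d"]; X=cloud(c,dd)
    m=(p.max(2)<60)&(abs(X[...,2]-.018)<.012)&(np.hypot(X[...,0]-.655,X[...,1]-.07)<.11)
    ct=np.vstack(cv2.findContours(m.astype(np.uint8),cv2.RETR_EXTERNAL,cv2.CHAIN_APPROX_NONE)[0])[:,0]
    Q=planept(c,ct,.018)[:,:2]; r=np.hypot(*(Q-[.655,.07]).T); Q=Q[r>.075]
    s=least_squares(lambda q:np.hypot(*(Q-q[:2]).T)-q[2],[.655,.07,.085],loss="soft_l1",f_scale=.002)
    print(c,"stand",s.x.round(4),len(Q))
    # pipette silhouettes: nets.trace
    e=nets.trace
E
```

```text
crank? [0.6725 0.1155 0.2399] gap 0.0061
band [ 0.5004 -0.2921  0.0519] gap 0.0019
blue+ [ 0.535  -0.2802  0.0509] gap 0.0022
blue- [ 0.4653 -0.3016  0.0534] gap 0.0003
len 0.07299390668624846 yaw 0.29857646929788767
low far [ 0.6446 -0.0947  0.1108] gap 0.0016
low near [ 0.6186 -0.0887  0.0983] gap 0.0034
high far [ 0.66   -0.0153  0.147 ] gap 0.0013
high near [ 0.6311 -0.0067  0.1412] gap 0.0046
side stand [0.6576 0.0725 0.0825] 99
top stand [0.6599 0.0717 0.0805] 70
```

```bash
cat >> h.py <<'E'
def rows(W,pose=None):
    """W: list of (x,y,z,yaw,grip) in world -> rows from the present pose (or given x,y,z,yaw)"""
    s=status.get_state(); R=np.array(s["tool_rot"]); p=np.array(s["position"]); y0=np.arctan2(R[1,0],R[0,0])
    if pose is not None: p=np.array(pose[:3]); y0=pose[3]
    tx=np.array([np.cos(y0),np.sin(y0),0]); ty=np.array([np.sin(y0),-np.cos(y0),0])
    print("at",p.round(4),"yaw",round(y0,4),"w",round(s["width"],4),"F",np.round(s["force"],1),"t",round(s["clock"],2))
    for w in W:
        D=np.array(w[:3])-p; print([round(float(v),2) for v in (100*D@tx,100*D@ty,-100*D[2])]+[round((y0-w[3]+np.pi)%(2*np.pi)-np.pi,3),w[4]])
E
python3 - <<'E'
from h import *
rows([(.4,-.25,.33,.8,.4),(.666,.1165,.33,1.4,.4)])
E
```

```text
at [ 0.1436 -0.6083  0.2313] yaw 0.2318 w 0.0854 F [ 0.3  0.7 -0.1] t 0.9
[33.19, -28.98, -9.87, np.float64(-0.568), 0.4]
[67.5, -58.54, -9.87, np.float64(-1.168), 0.4]
```

Call:
apply_moves:
  plan:
    - [5,-4.3,-6,-0.1,0.4]
    - [9,-7.8,-9.9,-0.2,0.4]
    - [67.5,-58.5,-9.9,-1.17,0.4]
    - [67.5,-58.5,-9.9,-1.17,0.4]
    - [67.5,-58.5,-9.9,-1.17,0.4]
    - [67.5,-58.5,-9.9,-1.17,0.4]
    - [67.5,-58.5,-9.9,-1.17,0.4]
    - [67.5,-58.5,-9.9,-1.17,0.4]
    - [67.5,-58.5,-9.9,-1.17,0.4]
    - [67.5,-58.5,-9.9,-1.17,0.4]
    - [67.5,-58.5,-9.9,-1.17,0.4]
    - [67.5,-58.5,-9.9,-1.17,0.4]

```text
clock: 2.4
position: [0.566, -0.0228, 0.3266]
tool_rot: [[0.169, 0.986, 0.001], [0.986, -0.169, -0.001], [-0.0, 0.001, -1.0]]
force: [1.4, -1.5, 0.3]
width: 0.0595
```

Call:
apply_moves:
  plan:
    - [0,0,0,0,0.4]
    - [0,0,0,0,0.4]

```text
clock: 2.65
position: [0.5648, -0.0243, 0.3259]
tool_rot: [[0.168, 0.986, -0.001], [0.986, -0.168, -0.0], [-0.001, -0.001, -1.0]]
force: [-0.2, -0.6, -0.2]
width: 0.0597
```

```bash
python3 - <<'E'
from h import *
rows([(.666,.1165,.33,1.4,.4),(.666,.1165,.222,1.4,.4)])
E
```

```text
at [ 0.5648 -0.0243  0.3259] yaw 1.4023 w 0.0597 F [-0.2 -0.6 -0.2] t 2.65
[15.58, 7.62, -0.41, np.float64(0.002), 0.4]
[15.58, 7.62, 10.39, np.float64(0.002), 0.4]
```

Call:
apply_moves:
  plan:
    - [5.2,2.5,-0.4,0,0.4]
    - [10.4,5.1,-0.4,0,0.4]
    - [15.6,7.6,-0.4,0,0.4]
    - [15.6,7.6,-0.4,0,0.4]
    - [15.6,7.6,5,0,0.4]
    - [15.6,7.6,10.4,0,0.4]
    - [15.6,7.6,10.4,0,0.4]
    - [15.6,7.6,10.4,0,-0.4]
    - [15.6,7.6,10.4,0,-0.4]
    - [15.6,7.6,10.4,0,-0.4]

```text
clock: 3.9
position: [0.6668, 0.117, 0.2243]
tool_rot: [[0.168, 0.986, 0.003], [0.986, -0.168, 0.0], [0.001, 0.003, -1.0]]
force: [0.9, -0.6, -0.3]
width: 0.0255
```

```bash
python3 - <<'E'
from h import *
A=np.array([.6585,.0722]); W=[]
for a in np.linspace(1.4,0,12)[1:]: W.append((A[0]+.045*np.cos(a),A[1]+.045*np.sin(a),.222,a,-.4))
rows(W+[W[-1]])
out=[]
for c,(x,y,w) in (("side",(225,115,110)),("top",(240,85,110))):
    p,d=optics.snapshot(c); np.savez(f"pics/{c}1.npz",p=p,d=d); out.append(cv2.resize(p[y:y+w,x:x+w,::-1],(390,390),interpolation=cv2.INTER_CUBIC))
cv2.imwrite("pics/peg.png",np.hstack(out))
E
```

```text
at [0.6668 0.117  0.2243] yaw 1.4016 w 0.0255 F [ 0.9 -0.6 -0.3] t 3.9
[-0.1, 0.51, 0.23, np.float64(0.129), -0.4]
[-0.21, 1.07, 0.23, np.float64(0.256), -0.4]
[-0.39, 1.62, 0.23, np.float64(0.383), -0.4]
[-0.63, 2.13, 0.23, np.float64(0.511), -0.4]
[-0.94, 2.61, 0.23, np.float64(0.638), -0.4]
[-1.31, 3.05, 0.23, np.float64(0.765), -0.4]
[-1.74, 3.44, 0.23, np.float64(0.892), -0.4]
[-2.2, 3.77, 0.23, np.float64(1.02), -0.4]
[-2.71, 4.03, 0.23, np.float64(1.147), -0.4]
[-3.24, 4.24, 0.23, np.float64(1.274), -0.4]
[-3.8, 4.37, 0.23, np.float64(1.402), -0.4]
[-3.8, 4.37, 0.23, np.float64(1.402), -0.4]
```

View pics/peg.png

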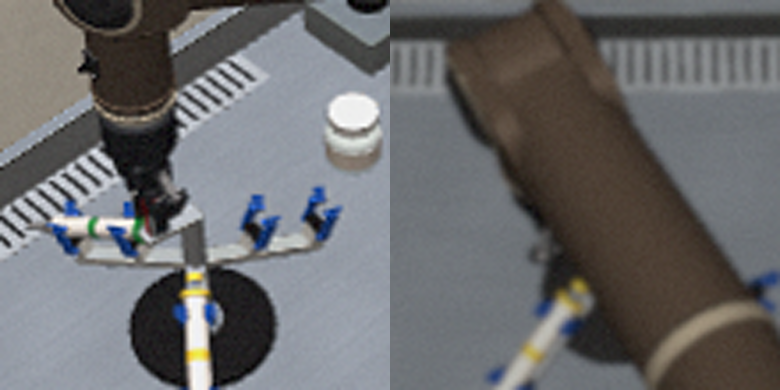

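The side view shows the fingers straddling the red peg (at about column 150, row 215 in the crop). Next I turn the carousel.

Call:
apply_moves:
  plan:
    - [-0.1,0.5,0.2,0.13,-0.4]
    - [-0.2,1.1,0.2,0.255,-0.4]
    - [-0.4,1.6,0.2,0.385,-0.4]
    - [-0.6,2.1,0.2,0.51,-0.4]
    - [-0.9,2.6,0.2,0.64,-0.4]
    - [-1.3,3.05,0.2,0.765,-0.4]
    - [-1.75,3.45,0.2,0.89,-0.4]
    - [-2.2,3.75,0.2,1.02,-0.4]
    - [-2.7,4.05,0.2,1.15,-0.4]
    - [-3.25,4.25,0.2,1.275,-0.4]
    - [-3.8,4.4,0.2,1.4,-0.4]
    - [-3.8,4.4,0.2,1.4,-0.4]

```text
clock: 5.5
position: [0.7037, 0.0741, 0.2209]
tool_rot: [[1.0, 0.003, 0.002], [0.003, -1.0, 0.002], [0.002, -0.002, -1.0]]
force: [3.2, 4.5, -0.7]
width: 0.026
```

```bash
python3 - <<'E'
from h import *
rows([(.7035,.0722,.222,0,-1),(.7035,.0722,.222,0,.3),(.7035,.0722,.33,0,.3)])
E
```

```text
at [0.7037 0.0741 0.2209] yaw 0.0026 w 0.026 F [ 3.2  4.5 -0.7] t 5.5
[-0.02, 0.19, -0.11, np.float64(0.003), -1]
[-0.02, 0.19, -0.11, np.float64(0.003), 0.3]
[-0.02, 0.19, -10.91, np.float64(0.003), 0.3]
```

Call:
apply_moves:
  plan:
    - [0,0,0,0,-1]
    - [0,0,0,0,-1]
    - [0,0,0,0,-1]
    - [0,0,0,0,-1]
    - [0,0,0,0,0.3]
    - [0,0,0,0,0.3]
    - [0,0,0,0,0.3]
    - [0,0,-6,0,0.3]
    - [0,0,-11,0,0.3]
    - [-6,0,-11,0,0.3]

```text
clock: 6.75
position: [0.6478, 0.0719, 0.3348]
tool_rot: [[1.0, -0.0, 0.01], [-0.0, -1.0, 0.002], [0.01, -0.002, -1.0]]
force: [-0.4, 0.9, -0.9]
width: 0.0556
```

```bash
python3 - <<'E'
from h import *
rows([(.5,-.291,.33,.2986,.3),(.5,-.291,.027,.2986,.3)])
E
```

```text
at [0.6478 0.0719 0.3348] yaw -0.0003 w 0.0556 F [-0.4  0.9 -0.9] t 6.75
[-14.77, 36.3, 0.48, np.float64(-0.299), 0.3]
[-14.77, 36.3, 30.78, np.float64(-0.299), 0.3]
```

Call:
apply_moves:
  plan:
    - [-2.5,6,0.5,-0.05,0.3]
    - [-5,12,0.5,-0.1,0.3]
    - [-7.5,18,0.5,-0.15,0.3]
    - [-10,24,0.5,-0.2,0.3]
    - [-12.4,30,0.5,-0.25,0.3]
    - [-14.8,36.3,0.5,-0.3,0.3]
    - [-14.8,36.3,0.5,-0.3,0.3]
    - [-14.8,36.3,0.5,-0.3,0.3]
    - [-14.8,36.3,0.5,-0.3,0.3]

```text
clock: 7.88
position: [0.4968, -0.2892, 0.3253]
tool_rot: [[0.954, 0.3, 0.0], [0.3, -0.954, 0.001], [0.001, -0.001, -1.0]]
force: [-0.8, 0.4, 0.1]
width: 0.0558
```

```bash
cat > blobs.py <<'E'
from h import *
def blobs(c,p,d,box,mn=4):
    X=cloud(c,d); H=cv2.cvtColor(p,cv2.COLOR_RGB2HSV).astype(int); h,s,v=H[...,0],H[...,1],H[...,2]
    for nm,m in (("red",((h<8)|(h>172))&(s>120)&(v>70)),("blue",(h>95)&(h<130)&(s>120)&(v>50))):
        n,l,st,ce=cv2.connectedComponentsWithStats(m.astype(np.uint8))
        for k in range(1,n):
            Q=X[(l==k)&(d>0)]
            if st[k,4]<mn or not len(Q): continue
            q=np.median(Q,0)
            if box[0]<q[0]<box[1] and box[2]<q[1]<box[3]: print(c,nm,st[k,4],ce[k].round(1),q.round(3),"zmax",Q[:,2].max().round(3))
E
python3 - <<'E'
from blobs import *
out=[]
for c,(x,y,w) in (("side",(225,125,110)),("top",(255,125,110))):
    p,d=optics.snapshot(c); np.savez(f"pics/{c}2.npz",p=p,d=d); out.append(cv2.resize(p[y:y+w,x:x+w,::-1],(390,390),interpolation=cv2.INTER_CUBIC))
    blobs(c,p,d,(.4,.9,-.05,.2))
cv2.imwrite("pics/car2.png",np.hstack(out))
rows([])
E
```

```text
side red 36 [268.6 163.9] [0.701 0.077 0.244] zmax 0.27
side blue 12 [279.8 167.3] [0.723 0.013 0.158] zmax 0.163
side blue 21 [287.6 171.1] [ 0.696 -0.004  0.14 ] zmax 0.161
side blue 16 [255.8 187.9] [0.71  0.147 0.156] zmax 0.166
side blue 22 [299.1 193.6] [0.577 0.044 0.15 ] zmax 0.162
side blue 27 [260.6 196. ] [0.677 0.152 0.139] zmax 0.16
side blue 25 [293.7 199.1] [0.574 0.075 0.145] zmax 0.158
side blue 19 [315.9 210.2] [0.493 0.036 0.114] zmax 0.122
side blue 24 [310.6 215.7] [0.496 0.067 0.106] zmax 0.125
top red 14 [299.4 135.2] [0.705 0.077 0.261] zmax 0.264
top blue 6 [318.2 139. ] [0.727 0.011 0.159] zmax 0.16
top blue 7 [281.3 144. ] [0.711 0.148 0.153] zmax 0.156
top blue 13 [321.6 148.4] [ 0.696 -0.004  0.139] zmax 0.163
top blue 7 [280.  153.4] [0.677 0.152 0.148] zmax 0.165
top blue 24 [300.6 179.7] [0.58  0.077 0.149] zmax 0.165
top blue 23 [309.  178.7] [0.58  0.046 0.15 ] zmax 0.164
top blue 14 [304.4 202.8] [0.496 0.065 0.115] zmax 0.124
top blue 14 [311.1 202.1] [0.498 0.039 0.112] zmax 0.123
at [ 0.4968 -0.2892  0.3254] yaw 0.3051 w 0.0555 F [-0.3  0.5 -0.2] t 7.97
```

View pics/car2.png

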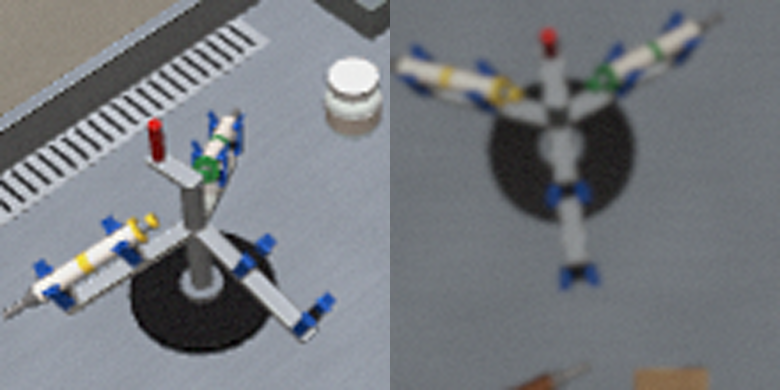

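```bash
cat > ang.py <<'E'
from h import *
from scipy.optimize import least_squares
def ang(obs):
    """obs: list of (cam,[u,v], kind) kind in L,H (mean of the blob pair), C (peg, z)"""
    S25,C25=np.sin(np.radians(25)),np.cos(np.radians(25))
    def P(k,q,zo):
        r,z=125,120
        if k=='C': return np.array([q[0]+.045*np.cos(q[2]),q[1]+.045*np.sin(q[2]),zo])
        x=-.045 if k=='L' else .045; zz=q[3]; rr=.125-x*C25+zz*S25
        return np.array([q[0]-rr*np.cos(q[2]),q[1]-rr*np.sin(q[2]),.12+x*S25+zz*C25])
    def f(q):
        return np.concatenate([proj(c,P(k,q,zo))[0]-uv for c,uv,k,zo in obs]+[[ (q[3]-.01)*1e3/5, (q[0]-.6585)*1e3/3,(q[1]-.0722)*1e3/3]])
    s=least_squares(f,[.6585,.0722,.1,.01]); print("axis",s.x[:2].round(4),"a",s.x[2].round(4),"z",s.x[3].round(4)); print("resid px",s.fun.round(2))
E
python3 - <<'E'
from ang import *
m=lambda a,b:(np.array(a)+b)/2
ang([("side",m((299.1,193.6),(293.7,199.1)),'H',0),("side",m((315.9,210.2),(310.6,215.7)),'L',0),("top",m((300.6,179.7),(309,178.7)),'H',0),("top",m((304.4,202.8),(311.1,202.1)),'L',0),("side",np.array((268.6,163.9)),'C',.236),("top",np.array((299.4,135.2)),'C',.262)])
for a,b in (((299.1,193.6),(309,178.7)),((293.7,199.1),(300.6,179.7)),((315.9,210.2),(311.1,202.1)),((310.6,215.7),(304.4,202.8)),((268.6,163.9),(299.4,135.2))): print(tri(a,b))
E
```

```text
axis [0.6616 0.0709] a 0.1183 z 0.0081
resid px [-0.09  0.09 -0.02  0.2   0.15  0.71  0.16  1.04 -0.32  0.52 -0.06 -0.57
 -0.39  1.04 -0.42]
(array([0.5775863 , 0.04498639, 0.1477154 ]), np.float64(0.002577714816881962))
(array([0.57492438, 0.07578735, 0.14403923]), np.float64(0.0028351094007651005))
(array([0.49589027, 0.03769759, 0.11314721]), np.float64(0.004704158757289558))
(array([0.49662906, 0.06354364, 0.10166107]), np.float64(0.002207788467106532))
(array([0.71062425, 0.07515385, 0.23648132]), np.float64(0.006865044928323214))
```

```bash
python3 - <<'E'
from h import *
rows([(.704,.0765,.325,.118,.3),(.704,.0765,.222,.118,.3)])
E
```

```text
at [ 0.4968 -0.2892  0.3254] yaw 0.3051 w 0.0555 F [-0.3  0.5 -0.2] t 7.97
[30.75, -28.66, 0.04, np.float64(0.187), 0.3]
[30.75, -28.66, 10.34, np.float64(0.187), 0.3]
```

Call:
apply_moves:
  plan:
    - [30.75,-28.65,0,0.187,0.3]
    - [30.75,-28.65,0,0.187,0.3]
    - [30.75,-28.65,0,0.187,0.3]
    - [30.75,-28.65,0,0.187,0.3]
    - [30.75,-28.65,0,0.187,0.3]
    - [30.75,-28.65,0,0.187,0.3]
    - [30.75,-28.65,0,0.187,0.3]
    - [30.75,-28.65,0,0.187,0.3]
    - [30.75,-28.65,0,0.187,0.3]
    - [30.75,-28.65,5,0.187,0.3]
    - [30.75,-28.65,10.3,0.187,0.3]
    - [30.75,-28.65,10.3,0.187,0.3]

```text
clock: 9.48
position: [0.7015, 0.0713, 0.2184]
tool_rot: [[0.994, 0.113, -0.008], [0.113, -0.994, -0.002], [-0.008, 0.001, -1.0]]
force: [1.0, -1.0, 0.9]
width: 0.0556
```

Call:
apply_moves:
  plan:
    - [0,0,0,0,0.3]
    - [0,0,0,0,-1]
    - [0,0,0,0,-1]
    - [0,0,0,0,-1]
    - [0,0,0,0,-1]

```text
clock: 10.1
position: [0.7049, 0.0749, 0.2246]
tool_rot: [[0.993, 0.115, 0.003], [0.115, -0.993, 0.002], [0.003, -0.001, -1.0]]
force: [-0.6, 1.4, 7.2]
width: 0.0144
```

Call:
apply_moves:
  plan:
    - [0,0.25,0,0.06,-1]
    - [-0.05,0.55,0,0.118,-1]
    - [-0.05,0.55,0,0.118,-1]
    - [-0.05,0.55,0,0.118,-1]

```text
clock: 10.6
position: [0.7052, 0.0697, 0.2246]
tool_rot: [[1.0, -0.002, 0.003], [-0.002, -1.0, 0.002], [0.003, -0.002, -1.0]]
force: [-0.1, 2.8, 6.6]
width: 0.0146
```

Call:
apply_moves:
  plan:
    - [0,0,0,0,0.3]
    - [0,0,0,0,0.3]
    - [0,0,0,0,0.3]
    - [0,0,-6,0,0.3]
    - [0,0,-10.5,0,0.3]
    - [-4,6,-10.5,0,0.3]
    - [-6.5,12,-10.5,-0.1,0.3]
    - [-9,18,-10.5,-0.2,0.3]
    - [-13,24,-10.5,-0.25,0.3]
    - [-16.5,30,-10.5,-0.3,0.3]
    - [-20.5,36.1,-10.5,-0.3,0.3]
    - [-20.5,36.1,-10.5,-0.3,0.3]

```text
clock: 12.1
position: [0.4958, -0.2955, 0.3274]
tool_rot: [[0.957, 0.289, -0.0], [0.289, -0.957, -0.001], [-0.001, 0.001, -1.0]]
force: [0.5, -0.7, 0.6]
width: 0.0554
```

```bash
python3 - <<'E'
from blobs import *
for c in ("side","top"):
    p,d=optics.snapshot(c); np.savez(f"pics/{c}3.npz",p=p,d=d); blobs(c,p,d,(.4,.9,.0,.12))
rows([(.5,-.291,.1,.2986,.3),(.5,-.291,.027,.2986,.3)])
E
```

```text
side red 39 [269.7 162.8] [0.703 0.071 0.247] zmax 0.267
side blue 10 [282.9 167.2] [0.715 0.002 0.155] zmax 0.161
side blue 26 [297.2 195.8] [0.574 0.056 0.152] zmax 0.163
side blue 28 [290.9 201. ] [0.575 0.088 0.142] zmax 0.163
side blue 17 [312.5 214.1] [0.49  0.059 0.114] zmax 0.123
side blue 20 [306.4 219.2] [0.489 0.09  0.112] zmax 0.127
top red 13 [301.  135.3] [0.704 0.071 0.26 ] zmax 0.265
top blue 6 [320.3 141.5] [0.718 0.002 0.154] zmax 0.158
top blue 26 [297.3 179.5] [0.577 0.089 0.152] zmax 0.164
top blue 21 [305.6 179.3] [0.577 0.057 0.152] zmax 0.16
top blue 15 [298.3 202.9] [0.495 0.088 0.112] zmax 0.123
top blue 14 [305.1 202.9] [0.496 0.062 0.109] zmax 0.119
at [ 0.4945 -0.2981  0.3274] yaw 0.288 w 0.0558 F [ 0.1 -0.5 -0.4] t 12.2
[0.73, -0.52, 22.74, np.float64(-0.011), 0.3]
[0.73, -0.52, 30.04, np.float64(-0.011), 0.3]
```

Call:
apply_moves:
  plan:
    - [0.4,-0.3,6,-0.011,0.3]
    - [0.7,-0.5,12,-0.011,0.3]
    - [0.7,-0.5,18,-0.011,0.3]
    - [0.7,-0.5,23,-0.011,0.3]
    - [0.7,-0.5,26.5,-0.011,0.3]
    - [0.7,-0.5,30,-0.011,0.3]
    - [0.7,-0.5,30,-0.011,0.3]
    - [0.7,-0.5,30,-0.011,0.3]

```text
clock: 13.2
position: [0.5043, -0.2854, 0.0284]
tool_rot: [[0.953, 0.303, 0.001], [0.303, -0.953, -0.0], [0.001, 0.001, -1.0]]
force: [0.8, 0.6, -0.3]
width: 0.0556
```

```bash
python3 - <<'E'
from ang import *
m=lambda a,b:(np.array(a)+b)/2
ang([("side",m((297.2,195.8),(290.9,201)),'H',0),("side",m((312.5,214.1),(306.4,219.2)),'L',0),("top",m((297.3,179.5),(305.6,179.3)),'H',0),("top",m((298.3,202.9),(305.1,202.9)),'L',0),("side",np.array((269.7,162.8)),'C',.236),("top",np.array((301.,135.3)),'C',.262)])
out=[]
for c,(x,y,w) in (("side",(320,125,100)),("top",(350,150,100))):
    p,d=optics.snapshot(c); out.append(cv2.resize(p[y:y+w,x:x+w,::-1],(390,390),interpolation=cv2.INTER_CUBIC))
cv2.imwrite("pics/grasp.png",np.hstack(out)); rows([(.5,-.291,.027,.2986,.3)])
E
```

```text
axis [0.6614 0.071 ] a -0.017 z 0.0079
resid px [ 0.09 -0.07 -0.35  0.19  0.24  0.77  0.04  1.02 -0.23  0.78  0.08 -0.7
 -0.41  0.96 -0.38]
at [ 0.5046 -0.2859  0.0291] yaw 0.3079 w 0.0556 F [ 0.7 -0.4  0.1] t 13.3
[-0.6, 0.35, 0.21, np.float64(0.009), 0.3]
```

View pics/grasp.png

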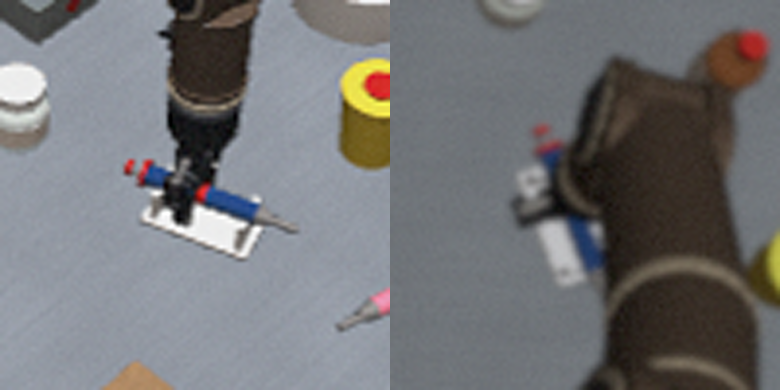

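The fingers straddle the handle, slightly buttonward of the red band (crop about (190,190) in the side view). I correct by 6 mm, grip and lift.

Call:
apply_moves:
  plan:
    - [-0.6,0.3,0.2,0,0.3]
    - [-0.6,0.3,0.2,0,0.3]
    - [-0.6,0.3,0.2,0,-1]
    - [-0.6,0.3,0.2,0,-1]
    - [-0.6,0.3,0.2,0,-1]
    - [-0.6,0.3,0.2,0,-1]
    - [-0.6,0.3,0.2,0,-1]

```text
clock: 14.18
position: [0.4991, -0.2909, 0.0257]
tool_rot: [[0.953, 0.303, 0.001], [0.303, -0.953, -0.001], [0.001, 0.002, -1.0]]
force: [0.9, -5.3, 4.3]
width: 0.0225
```

```bash
python3 - <<'E'
from h import *
rows([(.51,-.24,.20,.2,-1),(.51,-.1,.33,0,-1),(.53,.073,.33,0,-1)])
E
```

```text
at [ 0.4991 -0.2909  0.0257] yaw 0.3075 w 0.0225 F [ 0.9 -5.3  4.3] t 14.18
[2.58, -4.52, -17.43, np.float64(0.108), -1]
[6.81, -17.87, -30.43, np.float64(0.308), -1]
[13.96, -33.75, -30.43, np.float64(0.308), -1]
```

Call:
apply_moves:
  plan:
    - [-0.0,0,-2,0,-1]
    - [0,0,-6,0,-1]
    - [0.5,-1,-12,0.05,-1]
    - [2.6,-4.5,-17.4,0.108,-1]
    - [3.6,-9,-21.5,0.2,-1]
    - [4.8,-13,-26,0.25,-1]
    - [6.8,-17.8,-30.4,0.31,-1]
    - [9,-23,-30.4,0.32,-1]
    - [11.5,-28.5,-30.4,0.325,-1]
    - [14,-33.7,-30.4,0.325,-1]
    - [14,-33.7,-30.4,0.325,-1]

```text
clock: 15.55
position: [0.5283, 0.08, 0.3282]
tool_rot: [[1.0, -0.007, -0.003], [-0.007, -1.0, 0.003], [-0.003, -0.003, -1.0]]
force: [-0.3, -1.3, -2.1]
width: 0.0221
```

```bash
python3 - <<'E'
from blobs import *
for c,(x,y,w) in (("side",(240,110,110)),):
    p,d=optics.snapshot(c); np.savez(f"pics/{c}4.npz",p=p,d=d); blobs(c,p,d,(.35,.7,.0,.16)); cv2.imwrite("pics/held.png",cv2.resize(p[y:y+w,x:x+w,::-1],(440,440),interpolation=cv2.INTER_CUBIC))
rows([(.654,.071,.33,-.017,-1),(.654,.071,.256,-.017,-1),(.654,.071,.232,-.017,-1)])
E
```

```text
side red 7 [281.9 156.1] [0.614 0.081 0.354] zmax 0.356
side red 11 [284.6 157.9] [0.594 0.083 0.362] zmax 0.432
side red 11 [299.2 167.5] [0.526 0.078 0.361] zmax 0.382
side blue 4 [286.  158.8] [0.59  0.08  0.359] zmax 0.362
side blue 7 [290.6 164.1] [0.562 0.085 0.358] zmax 0.419
side blue 87 [305.2 174.3] [0.494 0.083 0.358] zmax 0.366
side blue 31 [259.5 194.1] [0.688 0.148 0.135] zmax 0.165
side blue 25 [297.2 195.7] [0.575 0.055 0.15 ] zmax 0.163
side blue 28 [290.9 201. ] [0.576 0.087 0.143] zmax 0.16
side blue 19 [312.5 214.2] [0.487 0.058 0.114] zmax 0.128
side blue 20 [306.4 219.2] [0.493 0.089 0.11 ] zmax 0.124
at [0.5286 0.0765 0.3281] yaw -0.0114 w 0.0221 F [ 0.5 -0.7 -1.4] t 15.6
[12.55, 0.41, -0.19, np.float64(0.006), -1]
[12.55, 0.41, 7.21, np.float64(0.006), -1]
[12.55, 0.41, 9.61, np.float64(0.006), -1]
```

View pics/held.png

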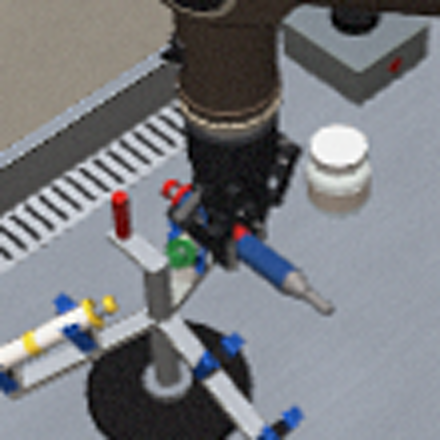

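Held level, band at the fingers. I'll tilt it in the grip by pressing the button half on the peg's top.

Call:
apply_moves:
  plan:
    - [4,0.2,-0.2,0.006,-1]
    - [8.5,0.4,-0.2,0.006,-1]
    - [12.5,0.4,-0.2,0.006,-1]
    - [12.5,0.4,3,0.006,-1]
    - [12.5,0.4,6,0.006,-1]
    - [12.5,0.4,7,0.006,-1]
    - [12.5,0.4,7.6,0.006,-1]
    - [12.5,0.4,7.6,0.006,-1]

```text
clock: 16.6
position: [0.6551, 0.067, 0.2542]
tool_rot: [[1.0, -0.024, 0.001], [-0.024, -1.0, -0.0], [0.001, 0.0, -1.0]]
force: [0.1, -0.3, -1.7]
width: 0.0222
```

Call:
apply_moves:
  plan:
    - [0,-0.3,0,0,-1]
    - [0,-0.3,0.4,0,-1]
    - [0,-0.3,0.8,0,-1]
    - [0,-0.3,0.8,0,-1]

```text
clock: 17.1
position: [0.655, 0.0714, 0.247]
tool_rot: [[1.0, -0.022, 0.002], [-0.022, -1.0, 0.001], [0.002, -0.001, -1.0]]
force: [-3.9, -0.2, 7.8]
width: 0.0225
```

Force has risen to about 8–9 N, so there is contact; I continue downwards.

Call:
apply_moves:
  plan:
    - [0,0,0.5,0,-1]
    - [0,0,0.9,0,-1]
    - [0,0,1.3,0,-1]
    - [0,0,1.3,0,-1]

```text
clock: 17.6
position: [0.6558, 0.0713, 0.2345]
tool_rot: [[1.0, -0.022, 0.004], [-0.022, -1.0, 0.001], [0.004, -0.001, -1.0]]
force: [-2.5, 1.3, 7.5]
width: 0.0224
```

```bash
cat > pitch.py <<'E'
from blobs import *
def look(n,box,crop):
    out=[]
    for c in ("side","top"):
        p,d=optics.snapshot(c); np.savez(f"pics/{c}{n}.npz",p=p,d=d); blobs(c,p,d,box)
        x,y,w=crop[c]; out.append(cv2.resize(p[y:y+w,x:x+w,::-1],(390,390),interpolation=cv2.INTER_CUBIC))
    cv2.imwrite(f"pics/v{n}.png",np.hstack(out))
E
python3 - <<'E'
from pitch import *
look(5,(.45,.8,.03,.12),{"side":(240,100,110),"top":(250,90,110)}); rows([])
E
```

```text
side red 9 [263.7 149.3] [0.731 0.071 0.295] zmax 0.298
side red 8 [265.1 154. ] [0.712 0.078 0.289] zmax 0.296
side red 15 [278.9 165.8] [0.649 0.073 0.269] zmax 0.282
side blue 4 [269.5 160. ] [0.681 0.085 0.284] zmax 0.335
side blue 104 [285.2 173.2] [0.622 0.074 0.251] zmax 0.27
side blue 26 [297.2 195.8] [0.572 0.056 0.149] zmax 0.167
side blue 27 [291.  200.9] [0.574 0.088 0.146] zmax 0.161
side blue 18 [312.4 214.2] [0.489 0.058 0.114] zmax 0.122
side blue 20 [306.4 219.2] [0.492 0.09  0.107] zmax 0.125
top blue 19 [296.7 179.5] [0.576 0.09  0.152] zmax 0.16
top blue 15 [298.3 202.9] [0.495 0.088 0.112] zmax 0.125
top blue 14 [305.1 202.9] [0.497 0.062 0.11 ] zmax 0.12
at [0.6558 0.0713 0.2346] yaw -0.0224 w 0.0221 F [-2.   1.1  8.5] t 17.7
```

View pics/v5.png

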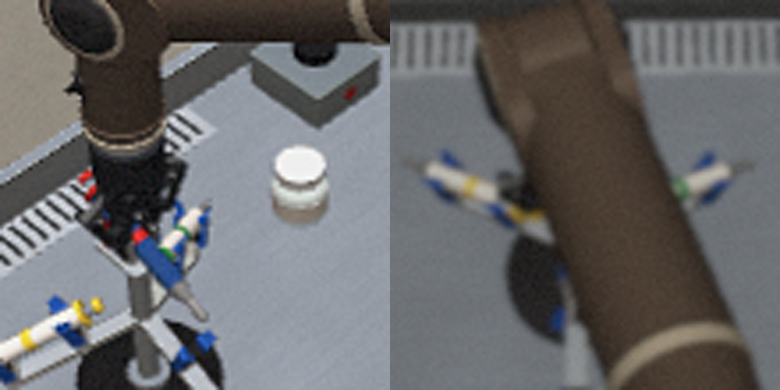

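```bash
python3 - <<'E'
from h import *
f=np.load("pics/side5.npz"); p,d=f["p"],f["d"]; X=cloud("side",d)
H=cv2.cvtColor(p,cv2.COLOR_RGB2HSV).astype(int); h,s,v=H[...,0],H[...,1],H[...,2]
m=(h>95)&(h<130)&(s>120)&(v>50)&(d>0)&(X[...,2]>.2)&(X[...,0]<.66)
Q=X[m]; print(len(Q))
# running midline: slope of z over x
from scipy.stats import theilslopes
print("pitch blue",np.degrees(np.arctan(theilslopes(Q[:,2],Q[:,0])[0])))
# nozzle and button endpoints via image line: axis constrained in plane y=.071
for uv in ((263.7,149.3),(278.9,165.8),(285.2,173.2)):
    e,r=ray("side",[uv]); t=(.073-e[1])/r[0,1]; print((e+r[0]*t).round(4))
m2=(s<60)&(v>90)&(d>0)&(X[...,2]>.185)&(X[...,2]<.25)&(abs(X[...,1]-.07)<.02)&(X[...,0]<.61)&(X[...,0]>.5)
print("nozzle",len(X[m2]),X[m2][X[m2][:,0].argmin()] if m2.any() else None, np.median(X[m2],0))
S=.07; A=np.array([.660,.0712]); a=-.017; u=np.array([np.cos(a),np.sin(a)])
s25,c25=np.sin(np.radians(25)),np.cos(np.radians(25))
W=[]
for zz in (.10,.06,.04,.02,.0):
    r=.125+zz*s25; q=A-u*r; W.append((q[0],q[1],.12+zz*c25-.020,a,-1)); print(np.round(W[-1],4))
E
```

```text
3361
pitch blue -21.16042048472755
[0.7271 0.073  0.2997]
[0.646  0.073  0.2728]
[0.6131 0.073  0.2585]
nozzle 48 [0.54906753 0.07136165 0.22192554] [0.57716754 0.07390521 0.23223766]
[ 0.4928  0.074   0.1906 -0.017  -1.    ]
[ 0.5097  0.0738  0.1544 -0.017  -1.    ]
[ 0.5181  0.0736  0.1363 -0.017  -1.    ]
[ 0.5266  0.0735  0.1181 -0.017  -1.    ]
[ 0.535   0.0733  0.1    -0.017  -1.    ]
```

Call:
apply_moves:
  plan:
    - [0,0,0.3,0,-1]
    - [0,0,0.5,0,-1]
    - [0,0,0.5,0,-1]

```text
clock: 18.08
position: [0.6564, 0.0714, 0.23]
tool_rot: [[1.0, -0.022, 0.005], [-0.022, -1.0, 0.001], [0.005, -0.001, -1.0]]
force: [-1.2, 1.7, 9.4]
width: 0.0221
```

```bash
python3 - <<'E'
from h import *
# go up, then over to the robot's side of the holder
rows([(.655,.0712,.30,-.017,-1),(.49,.074,.25,-.017,-1),(.49,.074,.215,-.017,-1)])
E
```

```text
at [0.6564 0.0714 0.23  ] yaw -0.0224 w 0.0221 F [-1.2  1.7  9.4] t 18.07
[-0.14, 0.02, -7.0, np.float64(-0.005), -1]
[-16.64, 0.11, -2.0, np.float64(-0.005), -1]
[-16.64, 0.11, 1.5, np.float64(-0.005), -1]
```

Call:
apply_moves:
  plan:
    - [0,0,-4,0,-1]
    - [-0.2,0,-7,-0.005,-1]
    - [-5.5,0,-7,-0.005,-1]
    - [-11,0,-6,-0.005,-1]
    - [-16.3,0.1,-2,-0.005,-1]
    - [-16.3,0.1,2,-0.005,-1]
    - [-16.3,0.1,3.9,-0.005,-1]
    - [-16.3,0.1,3.9,-0.005,-1]
    - [-16.3,0.1,3.9,-0.005,-1]

```text
clock: 19.2
position: [0.4927, 0.0734, 0.1893]
tool_rot: [[1.0, -0.018, 0.001], [-0.018, -1.0, 0.0], [0.001, -0.0, -1.0]]
force: [-0.2, 0.2, -1.3]
width: 0.0221
```

```bash
python3 - <<'E'
from pitch import *
look(6,(.35,.75,.02,.13),{"side":(250,130,100),"top":(250,110,110)}); rows([])
for uv in ():pass
E
```

```text
side red 39 [269.7 162.8] [0.701 0.073 0.25 ] zmax 0.269
side red 8 [293.9 181.2] [0.566 0.074 0.251] zmax 0.257
side red 11 [296.5 185.6] [0.545 0.08  0.251] zmax 0.322
side red 16 [309.8 198.8] [0.485 0.072 0.221] zmax 0.246
side blue 8 [297.4 187.8] [0.542 0.081 0.244] zmax 0.296
side blue 28 [290.9 201. ] [0.576 0.088 0.143] zmax 0.16
side blue 113 [314.7 208.5] [0.461 0.075 0.203] zmax 0.223
side blue 21 [306.3 219.2] [0.492 0.09  0.105] zmax 0.124
top red 13 [301.  135.3] [0.704 0.071 0.26 ] zmax 0.266
at [0.4928 0.0734 0.1894] yaw -0.0181 w 0.0223 F [ 0.7 -0.3 -1.2] t 19.3
```

View pics/v6.png

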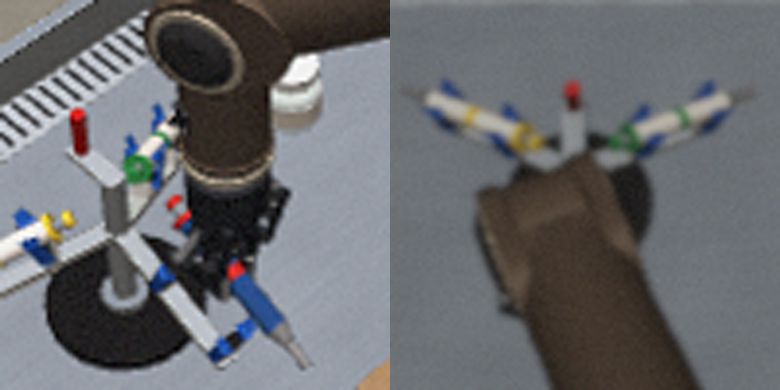

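Tilt is now about 24.6°, parallel to the holder arm in the side crop, and the peg hasn't moved. I approach along the holder's −z.

Call:
apply_moves:
  plan:
    - [0.9,0,2,0,-1]
    - [1.8,0,3.9,0,-1]
    - [2.45,0,5.2,0,-1]
    - [2.7,0,5.75,0,-1]
    - [2.7,0,5.75,0,-1]

```text
clock: 19.92
position: [0.519, 0.0727, 0.1308]
tool_rot: [[1.0, -0.018, -0.0], [-0.018, -1.0, 0.0], [-0.0, -0.0, -1.0]]
force: [0.4, -0.2, -1.1]
width: 0.0222
```

```bash
python3 - <<'E'
from pitch import *
look(7,(.35,.75,.02,.13),{"side":(260,150,90),"top":(250,110,110)})
rows([(.5266,.0735,.1181,-.017,-1),(.535,.0733,.1,-.017,-1)])
E
```

```text
side red 39 [269.7 162.8] [0.701 0.072 0.246] zmax 0.267
side red 7 [290.3 187.4] [0.591 0.073 0.195] zmax 0.202
side red 11 [292.1 192. ] [0.576 0.077 0.189] zmax 0.263
side red 15 [305.2 204.7] [0.511 0.07  0.164] zmax 0.184
side blue 4 [290.  170.2] [0.605 0.054 0.267] zmax 0.385
side blue 7 [293. 194.] [0.57  0.079 0.182] zmax 0.19
side blue 5 [288.8 203.2] [0.591 0.09  0.122] zmax 0.126
side blue 87 [310.6 212.5] [0.482 0.076 0.146] zmax 0.164
side blue 20 [306.4 219.2] [0.49  0.091 0.11 ] zmax 0.126
top red 13 [301.  135.3] [0.704 0.071 0.262] zmax 0.268
at [0.5191 0.0727 0.1313] yaw -0.0181 w 0.0222 F [-0.1  0.4 -1.9] t 20.02
[0.75, -0.09, 1.32, np.float64(-0.001), -1]
[1.59, -0.08, 3.13, np.float64(-0.001), -1]
```

View pics/v7.png

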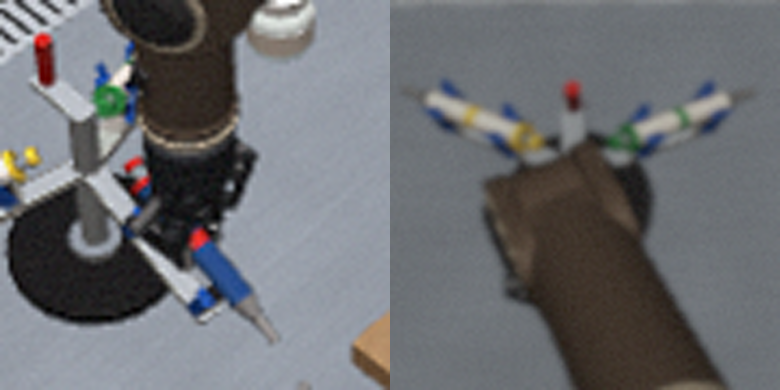

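Handle sits above the lower jaws (crop about (205,300)), well aligned. I press in along −z, watching the force.

Call:
apply_moves:
  plan:
    - [0.4,-0.05,0.7,0,-1]
    - [0.7,-0.05,1.3,0,-1]
    - [0.9,-0.05,1.8,0,-1]
    - [1.1,-0.05,2.2,0,-1]
    - [1.1,-0.05,2.2,0,-1]

```text
clock: 20.65
position: [0.5297, 0.0729, 0.1086]
tool_rot: [[1.0, -0.018, -0.001], [-0.018, -1.0, -0.0], [-0.001, 0.0, -1.0]]
force: [-2.2, 0.4, 2.1]
width: 0.0222
```

Call:
apply_moves:
  plan:
    - [0.2,0,0.35,0,-1]
    - [0.35,0,0.7,0,-1]
    - [0.5,0,1,0,-1]
    - [0.5,0,1,0,-1]

```text
clock: 21.15
position: [0.5351, 0.0727, 0.0982]
tool_rot: [[1.0, -0.018, -0.0], [-0.018, -1.0, 0.0], [-0.0, -0.0, -1.0]]
force: [2.3, 0.3, -5.4]
width: 0.0222
```

Call:
apply_moves:
  plan:
    - [0.08,0,0.18,0,-1]
    - [0.17,0,0.36,0,-1]
    - [0.17,0,0.36,0,-1]

```text
clock: 21.52
position: [0.5358, 0.0728, 0.0965]
tool_rot: [[1.0, -0.018, -0.001], [-0.018, -1.0, -0.001], [-0.001, 0.001, -1.0]]
force: [-9.6, -1.6, 16.7]
width: 0.0226
```

Seated: 19 N directed along the holder's +z. I release and lift straight up.

Call:
apply_moves:
  plan:
    - [-0.1,0,-0.2,0,-1]
    - [-0.1,0,-0.2,0,0.1]
    - [-0.1,0,-0.2,0,0.1]
    - [-0.1,0,-0.2,0,0.1]
    - [-0.1,0,-0.2,0,0.1]
    - [-0.1,0,-3,0,0.1]
    - [-0.1,0,-7,0,0.1]
    - [-0.1,0,-12,0,0.1]
    - [-0.1,0,-18,0,0.1]
    - [-0.1,6,-20,0,0.1]
    - [-0.1,12,-20,0,0.1]
    - [-0.1,18,-20,0,0.1]

```text
clock: 23.02
position: [0.5322, -0.1089, 0.2959]
tool_rot: [[1.0, -0.018, 0.001], [-0.018, -1.0, -0.0], [0.001, 0.0, -1.0]]
force: [1.2, -0.2, 0.1]
width: 0.0471
```

```bash
python3 - <<'E'
from pitch import *
look(8,(.3,.75,.02,.13),{"side":(260,150,90),"top":(260,120,90)})
rows([])
E
```

```text
side red 38 [269.7 162.6] [0.701 0.072 0.249] zmax 0.266
side red 8 [287.2 190.6] [0.609 0.069 0.16 ] zmax 0.167
side red 13 [290.8 194.2] [0.593 0.071 0.153] zmax 0.166
side red 17 [301.7 208.2] [0.531 0.075 0.125] zmax 0.137
side blue 121 [295.4 200. ] [0.567 0.074 0.145] zmax 0.161
side blue 110 [308.3 215.7] [0.492 0.075 0.114] zmax 0.13
top red 14 [300.9 135.3] [0.705 0.071 0.259] zmax 0.263
top red 4 [301.  169.2] [0.612 0.074 0.16 ] zmax 0.163
top red 14 [301.5 174.6] [0.592 0.073 0.158] zmax 0.163
top red 10 [302.  192.5] [0.532 0.072 0.127] zmax 0.131
top blue 116 [301.4 181.6] [0.571 0.073 0.144] zmax 0.164
top blue 90 [301.7 202.4] [0.497 0.073 0.112] zmax 0.131
at [ 0.5313 -0.1154  0.295 ] yaw -0.0287 w 0.047 F [ 0.2 -0.3 -0.1] t 23.12
```

View pics/v8.png

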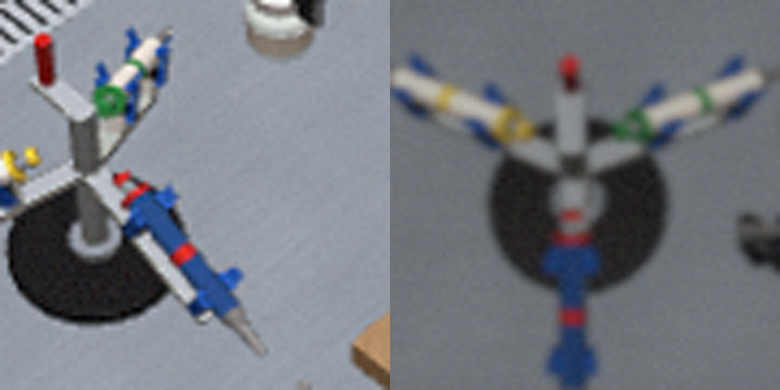

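```bash
python3 - <<'E'
from h import *
from scipy.stats import theilslopes
for c in ("side","top"):
    f=np.load(f"pics/{c}8.npz"); p,d=f["p"],f["d"]; X=cloud(c,d)
    m=(d>0)&(X[...,2]>.055)&(X[...,0]>.42)&(X[...,0]<.63)&(abs(X[...,1]-.073)<.014)
    Q=X[m]; x,z=Q[:,0],Q[:,2]; B=np.arange(.43,.62,.01)
    print(c,"ridge",[(round(b,3),round(float(np.percentile(z[abs(x-b)<.005],85)),3)) for b in B if (abs(x-b)<.005).sum()>3])
    print("nozzle end",Q[x<np.percentile(x,2)].mean(0).round(3))
    g=np.load(f"pics/{c}0.npz"); df=(np.abs(p.astype(int)-g["p"]).max(2)>60).astype(np.uint8)
    n,l,st,ce=cv2.connectedComponentsWithStats(cv2.morphologyEx(df,cv2.MORPH_OPEN,np.ones((2,2),np.uint8)))
    print("changed",[(ce[k].round().tolist(),int(st[k,4])) for k in range(1,n) if st[k,4]>15])
print("expected ridge",[(round(.536+t*.9063-.012*.4226,3),round(.12+t*.4226+.012*.9063,3)) for t in (-.06,-.03,0,.03,.06)],"tip",.436,.0735)
E
```

```text
side ridge [(np.float64(0.44), 0.079), (np.float64(0.45), 0.088), (np.float64(0.46), 0.094), (np.float64(0.47), 0.105), (np.float64(0.48), 0.111), (np.float64(0.49), 0.116), (np.float64(0.5), 0.116), (np.float64(0.51), 0.119), (np.float64(0.52), 0.127), (np.float64(0.53), 0.131), (np.float64(0.54), 0.133), (np.float64(0.55), 0.141), (np.float64(0.56), 0.147), (np.float64(0.57), 0.151), (np.float64(0.58), 0.154), (np.float64(0.59), 0.159), (np.float64(0.6), 0.16), (np.float64(0.61), 0.162)]
nozzle end [0.439 0.073 0.076]
changed [([345.0, 58.0], 35), ([337.0, 79.0], 582), ([525.0, 82.0], 376), ([403.0, 79.0], 47), ([444.0, 156.0], 7203), ([488.0, 90.0], 21), ([452.0, 100.0], 18), ([504.0, 116.0], 272), ([531.0, 114.0], 44), ([473.0, 117.0], 83), ([331.0, 124.0], 64), ([339.0, 139.0], 465), ([488.0, 124.0], 20), ([483.0, 130.0], 17), ([513.0, 138.0], 100), ([257.0, 187.0], 411), ([295.0, 164.0], 51), ([287.0, 173.0], 80), ([371.0, 175.0], 190), ([316.0, 177.0], 80), ([298.0, 180.0], 86), ([244.0, 182.0], 68), ([268.0, 187.0], 17), ([292.0, 209.0], 683), ([273.0, 193.0], 41), ([420.0, 2
[... 628 characters left out ...]
ed [([377.0, 192.0], 4174), ([277.0, 144.0], 92), ([340.0, 140.0], 22), ([299.0, 143.0], 18), ([363.0, 146.0], 36), ([327.0, 145.0], 25), ([296.0, 151.0], 16), ([313.0, 155.0], 54), ([294.0, 157.0], 35), ([326.0, 159.0], 18), ([314.0, 162.0], 54), ([290.0, 174.0], 161), ([304.0, 166.0], 17), ([345.0, 166.0], 23), ([303.0, 175.0], 19), ([303.0, 181.0], 55), ([303.0, 203.0], 81), ([402.0, 215.0], 58), ([379.0, 282.0], 1968), ([478.0, 365.0], 7352), ([507.0, 307.0], 140), ([381.0, 332.0], 1537), ([348.0, 350.0], 24), ([383.0, 357.0], 151), ([304.0, 369.0], 28), ([317.0, 380.0], 116)]
expected ridge [(0.477, 0.106), (0.504, 0.118), (0.531, 0.131), (0.558, 0.144), (0.585, 0.156)] tip 0.436 0.0735
```

```bash
python3 -c "
from workcell import arm; print(arm.close_job())"
```

```text
the job is handed in; nothing more can be done
None
```

The blue pipette is pressed home in both jaw pairs of the empty holder. The holder faces the robot to within about 1° (measured angle −0.017 rad). The job was handed in at about 23 s of the 61 s, and no verdict was reported.

**What I did**
- **Carousel:** I turned it by the red peg. The first turn left it at +0.118 rad, so I gripped the peg again and corrected it.
- **Tilt:** The tool only points down, so I pressed the pipette's button half on the peg top until it turned to about 24.6° in the grip. The carousel did not move while I did this.
- **Insertion:** I pressed it in along the holder's −z. The jaws snapped over the handle and the seat pushed back with about 19 N. Then I let go and moved the arm clear.

**Last checks**
- **Seating:** The top of the handle, the collar and the nozzle tip lie within about 1–4 mm of the fully home pose in both cameras. The pipette is centred to roughly 2–3 mm, which is as close as the cameras can tell.
- **Unclear:** My estimates of the carousel axis differed by up to 4 mm between methods.
- **Bystanders:** Comparing before and after pictures showed no change at the places I could see. The arm covers part of both views, so some bystanders could not be checked this way.

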